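Lids back on the washed canisters

ROBOT

A 6-joint arm with a two-finger parallel gripper is mounted at the origin on the work surface. World frame = base frame: x ahead of the robot, y to its left, z up, the work surface at z = 0. Lengths are in mm, angles in rad, forces in N, time in s.
With the tool pointing down it reaches from about 300 to 875 mm from the base axis. Payload 4.2 kg.
Tool frame: the origin (TCP) lies on the centre line of the jaws, within the pads' length; the fingertips stand 17 mm ahead of it and the grasp point (between the pads) lies 2 mm behind it; z points along the fingers, y is the line along which they close (so a half turn about z gives the same grasp; the last joint's range is limited). The gripper opens to 85 mm and grips with 20 to 120 N. Pads are 22 mm wide; open, the fingers measure 114 mm over their backs; the gripper's body (76 mm by 85 mm) begins 54 mm behind the grasp point. The pads swing forward as they close: fully open they stand 13 mm farther back than shut.
Start: joints at [1.228, 0.32, 1.565, -0, 1.257, -0.02], TCP at [182.405, 545.315, 248.338] pointing down, gripper open.
Joint ranges: [-3.11, 3.11], [-0.84, 2.01], [0.21, 2.61], [-1.34, 4.49], [0.05, 2.63], [-2.56, 2.56]. Speed limits (rad/s): [2.57, 2.57, 3.14, 3.14, 3.14, 3.14].

INTERFACE

Orientations are given as a rotation vector (axis times angle).
In Python, from rig import robot gives the robot as it stands. The module is installed in compiled form; this text tells all that it offers.
- The arm moves only by the shell command python3 -m crank 'ROWS' [OPENING] [FORCE]. ROWS is JSON, a list that holds one entry, the list of rows, each a list of 6 numbers: the shift along the tool's x, y, z each as a share of 0.025 m, from -1 to 1, then the turn, a rotation vector about the tool's x, y, z each as a share of 8 degrees, from -1 to 1. A call has 1 to 20 rows; each row shifts and turns the commanded pose from where the row before left it, along the tool's axes as they then stand; what a row does not reach is not made up. A row lasts 1/10 s, in which the tool goes at most 50 mm and 8.59 degrees, less where a joint would pass 70% of its speed; a pose out of reach is approached as far as the arm can. A call with a number of a shift or a turn outside -1 to 1 is refused whole. A call with a gripper value outside its range is refused whole. OPENING is the closure, from -1 (fully open) to 1 (shut), set as the call begins (- or left out, the last holds). The fingers move at their own pace and stop on an object; FORCE is the grip in N (left out, the last holds). Time passes only in rows, so rows that do not move let the fingers close. It gives the time, the measured TCP pose, the force, the opening and the grip force at its end, in the units of the state.
- robot.get_state(): the state, without advancing time (a new reading comes with each control period).
- robot.camera(name): name is "side" or "top" or "wrist"; returns a dict with "pixels" (420x560x3 uint8, red, green, blue), "vertical_fov" (degrees; the focal length in pixels is half the picture's height over the tangent of half this angle, whatever the lens; pixels are square), "cx", "cy" (the principal point, pixels), "extrinsics" (4x4, takes a point from world to camera coordinates). Camera axes: x right, y up, looking along -z (the intrinsics and any distortion apply to the point x, -y, -z); pixel columns grow to the right and rows downward; lengths in mm; the calibration is good to about 2 mm. A picture is of the moment at which its call begins. There is no depth.
- robot.job_done(): hands the job in; it is judged then, once.
Trained networks look in the newest picture that a camera, given by its name, has taken for a name from the list of things; names that differ only in an ending like _2 or _b are one class to them, and where a whole thing is asked for, a point or a joint stands for the part that bears it (a point fixed in the world has none). Each returns a list of dicts, best first, with "confidence" (0 to 1); they miss things now and then, are a little off and sometimes report something else, mostly with a low value. They report only what shows in the picture. A call takes as long as a camera call. They do not tell look-alikes from the thing itself.
- robot.spot_in(query, camera): "box" ([left, top, right, bottom] in pixels, round what is visible of it).
- robot.cut_out(query, camera): "mask" (420x560 bool, what is visible of it) and "box" ([left, top, right, bottom] in pixels, round what is visible of it).
The state is a dict: "time": time; "q": joint angles; "qvel": joint speeds; "joint_efforts": joint torques, N m; "tcp_pos": TCP position; "tool_rot": TCP orientation; "force": force on the tool from outside, world axes, zero at the start; "torque": the same for the moment, N m; "grip_width": finger opening in mm; "grip_force": force on a finger pad.
Only numpy, scipy, OpenCV 4.12 (cv2) and the standard library are available. Lean on these libraries where they do the work, as an engineer would, in place of code of your own. Each camera call takes 0.05 s, during which the arm holds its last target. There are 200 camera calls.

TASK

The four white kitchen canisters have been washed and are dry: put each wooden lid back on the canister of its own size, knob up and fully home all round, setting it down gently rather than dropping it on. Leave the canisters, the jam jar and the mug standing where they are.

Things in the scene. Friction and masses are not known exactly. Their poses are not given: they have to be found in the camera images.
- lid_xl_knob (a point): the largest of four loose dark-wood lids, knob up: disc 120 mm wide, 12 mm thick; under it a tapered plug 12 mm deep, 102 mm wide narrowing to 90, on which it lies; 3 mm to spare all round in its canister's mouth. Pale knob 29 mm wide, 34 mm high, straight-sided from 10 mm above the disc. Point: on the axis in the knob, 22 mm above the disc, 12 below the knob's top, 46 above the lid's underside; z up
- lid_l_knob (a point): the second largest of four loose dark-wood lids, knob up: disc 102 mm wide, 12 mm thick; under it a tapered plug 12 mm deep, 84 mm wide narrowing to 72, on which it lies; 3 mm to spare all round in its canister's mouth. Pale knob 29 mm wide, 34 mm high, straight-sided from 10 mm above the disc. Point: on the axis in the knob, 22 mm above the disc, 12 below the knob's top, 46 above the lid's underside; z up
- lid_m_knob (a point): the third largest of four loose dark-wood lids, knob up: disc 84 mm wide, 12 mm thick; under it a tapered plug 12 mm deep, 66 mm wide narrowing to 54, on which it lies; 3 mm to spare all round in its canister's mouth. Pale knob 29 mm wide, 34 mm high, straight-sided from 10 mm above the disc. Point: on the axis in the knob, 22 mm above the disc, 12 below the knob's top, 46 above the lid's underside; z up
- lid_s_knob (a point): the smallest of four loose dark-wood lids, knob up: disc 66 mm wide, 12 mm thick; under it a tapered plug 12 mm deep, 48 mm wide narrowing to 36, on which it lies; 3 mm to spare all round in its canister's mouth. Pale knob 29 mm wide, 34 mm high, straight-sided from 10 mm above the disc. Point: on the axis in the knob, 22 mm above the disc, 12 below the knob's top, 46 above the lid's underside; z up
- canister_xl: the largest of four open, empty white stoneware canisters with a blue band, 120 mm across outside, 120 mm high, walls 6 mm, mouth 108 mm; stands loose on the worktop. Origin at the centre of its underside, z up. It takes the lid of its own outside diameter, 120 mm: fully home, the disc rests on the rim and the lid's listed point is 154 mm above this origin
- canister_l: the second largest of four open, empty white stoneware canisters with a blue band, 102 mm across outside, 110 mm high, walls 6 mm, mouth 90 mm; stands loose on the worktop. Origin at the centre of its underside, z up. It takes the lid of its own outside diameter, 102 mm: fully home, the disc rests on the rim and the lid's listed point is 144 mm above this origin
- canister_m: the third largest of four open, empty white stoneware canisters with a blue band, 84 mm across outside, 100 mm high, walls 6 mm, mouth 72 mm; stands loose on the worktop. Origin at the centre of its underside, z up. It takes the lid of its own outside diameter, 84 mm: fully home, the disc rests on the rim and the lid's listed point is 134 mm above this origin
- canister_s: the smallest of four open, empty white stoneware canisters with a blue band, 66 mm across outside, 90 mm high, walls 6 mm, mouth 54 mm; stands loose on the worktop. Origin at the centre of its underside, z up. It takes the lid of its own outside diameter, 66 mm: fully home, the disc rests on the rim and the lid's listed point is 124 mm above this origin
- jam_jar: closed glass jam jar with a brass-coloured screw cap, 68 mm across, 95 mm high, loose, standing in the canisters' row; a bystander. Origin at the centre of its underside
- mug: blue mug, 80 mm across, 92 mm high with a side handle, loose, standing to one side; a bystander. Origin at the centre of its underside
Things that resemble listed ones, but are neither listed nor needed, are in the scene too. Leave any red look-alike of the canister_xl alone.

How it is judged:
By the outcome, as a careful person would: the job done as asked, in the order asked, and still so for the second after the job is handed in, with the robot touching nothing.
It also fails if it takes over 120 s, if anything falls off the work surface, if the arm or the gripper's body presses on something with over 40 N, if the wrist force passes 120 N, or if a joint passes its speed limit or range.

## Working session

There is one attempt and no reset: what is moved stays moved. The work goes in short steps, Python scripts to look and compute and a shell command to move; the robot and the scene stay as the last step left them, time stands still between calls to the robot, and variables do not carry over. Pictures are saved under pics/ and viewed, at most 14 in all, crops included, and the job is handed in when it is done.

```bash
mkdir -p pics; cat > h.py <<'E'
import numpy as np,cv2
from rig import robot
def cam(n,f=None):
    c=robot.camera(n); 
    if f: cv2.imwrite('pics/'+f,c['pixels'][:,:,::-1])
    return c
def K(c):
    h=c['pixels'].shape[0]; f=h/2/np.tan(np.radians(c['vertical_fov'])/2); return f
def onplane(c,u,v,z):
    f=K(c);E=np.array(c['extrinsics']);R=E[:3,:3];o=-R.T@E[:3,3]
    d=R.T@np.array([(u-c['cx'])/f,-(v-c['cy'])/f,-1]);return (o+d*(z-o[2])/d[2]).round(1)
def proj(c,p):
    E=np.array(c['extrinsics']);q=E[:3,:3]@np.array(p)+E[:3,3];f=K(c)
    return np.array([c['cx']+f*q[0]/-q[2],c['cy']-f*q[1]/-q[2]]).round(1)
E
python3 - <<'E'
from h import *
for n in('top','side','wrist'):
    c=cam(n,n+'0.png');print({k:v for k,v in c.items() if k!='pixels'})
print(robot.get_state())
for q in['lid_xl_knob','lid_l_knob','lid_m_knob','lid_s_knob','canister_xl','canister_l','canister_m','canister_s','jam_jar','mug']:
    print(q,[(round(d['confidence'],2),np.round(d['box']).tolist()) for d in robot.spot_in(q,'top')])
E
```

```text
{'vertical_fov': 49.0259924332819, 'cx': 280.73555958234857, 'cy': 209.5901533568056, 'extrinsics': array([[ 2.07170194e-02, -9.99780632e-01, -3.08117195e-03,
        -1.69829565e+01],
       [ 9.93725595e-01,  2.02525564e-02,  1.09996704e-01,
        -5.55906078e+02],
       [-1.09910173e-01, -5.34064328e-03,  9.93927176e-01,
        -1.30125654e+03],
       [ 0.00000000e+00,  0.00000000e+00,  0.00000000e+00,
         1.00000000e+00]])}
{'vertical_fov': 42.19271921740096, 'cx': 276.494763371574, 'cy': 211.58251991405766, 'extrinsics': array([[-8.51431581e-01, -5.24450627e-01, -3.97529597e-03,
         4.93093926e+02],
       [ 3.43785751e-01, -5.63819093e-01,  7.50945662e-01,
        -2.33880617e+02],
       [-3.96075271e-01,  6.38012203e-01,  6.60352034e-01,
        -1.67269484e+03],
       [ 0.00000000e+00,  0.00000000e+00,  0.00000000e+00,
         1.00000000e+00]])}
{'vertical_fov': 68.07557934726866, 'cx': 278.022427615379, 'cy': 206.1250236471847, 'extrinsics': array([[ 3.16604224e-01,  9.48557521e-01, -6.28778453e-04,
        -5.74850961e+02],
       [-9.05935818e-01,  3.0218
[... 1243 characters left out ...]
ister_xl [(0.78, [157.0, 108.0, 207.0, 162.0]), (0.7, [370.0, 134.0, 423.0, 183.0]), (0.64, [260.0, 142.0, 303.0, 191.0])]
canister_l [(0.92, [333.0, 162.0, 357.0, 190.0]), (0.68, [71.0, 221.0, 113.0, 261.0]), (0.66, [135.0, 183.0, 180.0, 225.0]), (0.65, [380.0, 198.0, 420.0, 231.0])]
canister_m [(0.92, [333.0, 162.0, 357.0, 190.0]), (0.68, [71.0, 221.0, 113.0, 261.0]), (0.66, [135.0, 183.0, 180.0, 225.0]), (0.65, [380.0, 198.0, 420.0, 231.0])]
canister_s [(0.92, [333.0, 162.0, 357.0, 190.0]), (0.68, [71.0, 221.0, 113.0, 261.0]), (0.66, [135.0, 183.0, 180.0, 225.0]), (0.65, [380.0, 198.0, 420.0, 231.0])]
jam_jar [(0.71, [207.0, 160.0, 236.0, 189.0])]
mug [(0.57, [73.0, 221.0, 115.0, 260.0])]
```

View pics/top0.png

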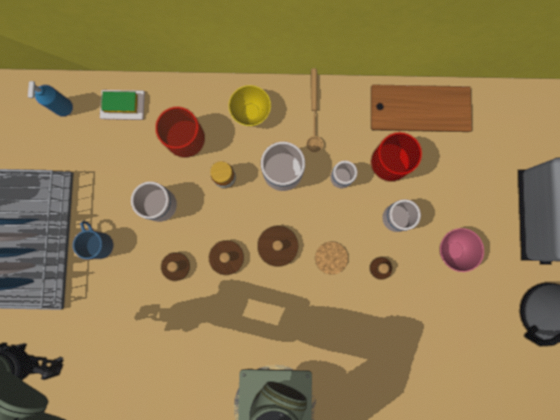

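View pics/side0.png

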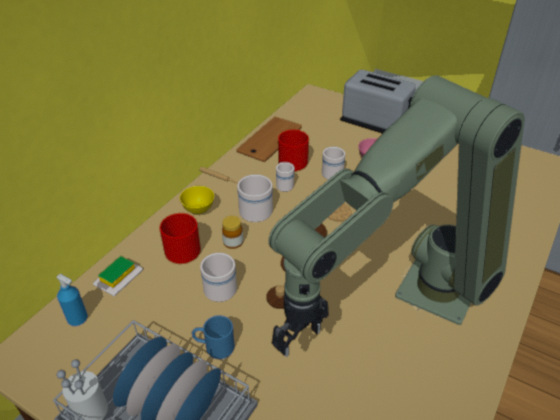

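Top view:
- **White canisters:** (283,166) XL, (152,202) L, (403,215) M and (344,174) S.
- **Red look-alikes:** (180,132) and (396,157). I will leave these alone.
- **Lids with knobs:** (277,246) XL, (226,257) L, (175,266) M and (381,268) S. The cork trivet at (331,257) is not a lid.
- **Bystanders:** jam jar at (221,173), mug at (93,243).

I'll work out sizes and positions by fitting outlines.

```bash
cat >> h.py <<'E'
from scipy.optimize import least_squares
LID=dict(xl=(120,102,90),l=(102,84,72),m=(84,66,54),s=(66,48,36));CAN=dict(xl=(120,120),l=(102,110),m=(84,100),s=(66,90))
A=np.linspace(0,2*np.pi,120,endpoint=False)
def ring(x,y,r,z): return [(x+r*np.cos(a),y+r*np.sin(a),z) for a in A]
def sil(c,pts):
    m=np.zeros((420*4,560*4),np.uint8);h=cv2.convexHull(np.array([proj(c,p) for p in pts],np.float32)*4+2).astype(np.int32)
    cv2.fillConvexPoly(m,h,1);return m
def fit(c,box,rings,xy0):
    """rings: (radius,z) list; match hull bbox/centroid of contour mask"""
    pass
def edgefit(c,mask,rings,xy0):
    # match silhouette centroid of convex hull of mask to the model's
    cs,_=cv2.findContours(mask.astype(np.uint8),cv2.RETR_EXTERNAL,cv2.CHAIN_APPROX_NONE)
    k=cv2.convexHull(max(cs,key=cv2.contourArea));a=np.zeros(mask.shape,np.uint8);cv2.fillConvexPoly(a,k,1)
    vv,uu=np.nonzero(a);t=np.array([uu.mean(),vv.mean()]);xy=np.array(xy0,float)
    def mod(xy):
        hh=cv2.convexHull(np.array([proj(c,p) for r,z in rings for p in ring(*xy,r,z)],np.float32)); M=cv2.moments(hh)
        return np.array([M['m10'],M['m01']])/M['m00'],M['m00']
    f=lambda xy:mod(xy)[0]-t
    s=least_squares(f,xy,diff_step=.02,x_scale=100);return s.x.round(1),len(uu)/mod(s.x)[1]
E
python3 - <<'E'
from h import *
c=cam('top')
hints={'c':dict(xl=(283,166),l=(152,202),m=(403,215),s=(344,174)),'l':dict(xl=(277,246),l=(226,257),m=(175,266),s=(381,268))}
allm=[]
for q in['lid_xl_knob','lid_l_knob','lid_m_knob','lid_s_knob','canister_xl','canister_l','canister_m','canister_s']:
    for d in robot.cut_out(q,'top'): allm.append((q[0],d['mask'],d['box'],d['confidence']))
for t in'lc':
  for n,(u,v) in hints[t].items():
    z=100 if t=='c' else 30
    xy0=onplane(c,u,v,z)[:2]
    rings=[(CAN[n][0]/2,0),(CAN[n][0]/2,CAN[n][1])] if t=='c' else [(LID[n][0]/2,12),(LID[n][0]/2,24)]
    ok=[m for m in allm if abs((m[2][0]+m[2][2])/2-u)<12 and abs((m[2][1]+m[2][3])/2-v)<12 and m[0]==t]
    for m in ok[:1]: print(t,n,xy0,*edgefit(c,m[1],rings,xy0),m[3])
    if not ok: print(t,n,xy0,'none')
w=cam('wrist');E=np.array(w['extrinsics']);R=E[:3,:3];print(-R.T@E[:3,3],-R[2])
E
```

```text
l xl [450.9   3. ] [452.7   3.4] 0.9474991795870703 0.56
l l [416.5 148.2] [415.4 150.5] 0.9622663333582201 0.64
l m [388.  293.1] [388.  296.1] 0.9657140688901522 0.9
l s [ 394.5 -294.9] [ 395.  -295.5] 0.9983664188811091 0.82
c xl [670.   -9.7] [674.3  -8. ] 0.9875518187176502 0.76
c l [562.2 348.2] [567.7 355.2] 0.9897431232835588 0.88
c m [ 540.4 -340.5] [ 543.4 -345.9] 0.9739227625538354 0.64
c s [ 650.9 -178.6] [ 660.7 -181.9] 1.004629146413055 0.4
[111.23166477 569.35475386 373.48608877] [ 0.28168525 -0.09295208 -0.95499389]
```

View pics/wrist0.png

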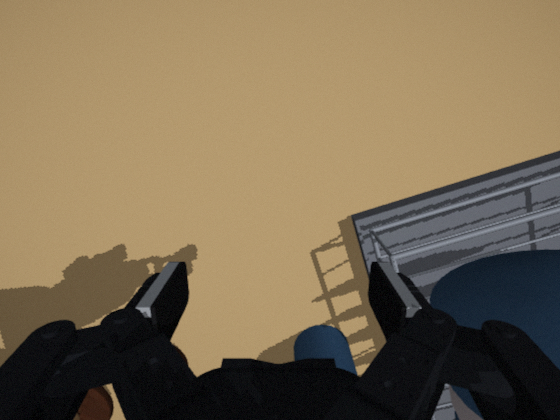

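```bash
python3 -m crank '[[[0,0,0,0,0,-0.8],[0,0,0,0,0,-0.8],[0,0,0,0,0,-0.71],[-0.82,-1,0,0,0,0],[-0.82,-1,0,0,0,0],[-0.82,-1,0,0,0,0],[-0.82,-1,0,0,0,0],[-0.82,-1,0,0,0,0],[-0.82,-1,0,0,0,0],[-0.82,-1,0,0,0,0],[-0.82,-1,0,0,0,0],[-0.82,-1,0,0,0,0],[-0.86,-0.96,0,0,0,0],[0,0,0,0,0,0],[0,0,0,0,0,0]]]' -0.5 30
cat >> h.py <<'E'
def wl(t,n,xy,f=None):
    """measure lid (t='l') or canister ('c') near xy with wrist camera; print tool shift shares to it"""
    c=cam('wrist',f);s=robot.get_state();q='lid_%s_knob'%n if t=='l' else 'canister_'+n
    rings=[(CAN[n][0]/2,0),(CAN[n][0]/2,CAN[n][1])] if t=='c' else [(LID[n][0]/2,12),(LID[n][0]/2,24),(14.5,58)]
    p0=proj(c,[*xy,30])
    ds=robot.cut_out(q,'wrist')
    for d in ds: print('box',np.round(d['box']),round(d['confidence'],2),'expect',p0)
    for d in ds:
        b=d['box']
        if abs((b[0]+b[2])/2-p0[0])<60 and abs((b[1]+b[3])/2-p0[1])<60:
            r,a=edgefit(c,d['mask'],rings,xy);print('xy',r,'arearatio',round(a,3))
            R=cv2.Rodrigues(s['tool_rot'])[0]
            print('tool delta mm',(R.T@(np.array([*r,s['tcp_pos'][2]])-s['tcp_pos'])).round(1));break
    print('tcp',s['tcp_pos'].round(1),R.round(3).tolist() if ds else '','t',s['time'])
    return c
E
python3 - <<'E'
from h import *
wl('l','m',(388,296),'w1.png')
E
```

```text
time: 2.65
tcp_pos: [388.5, 296.0, 248.4]
tool_rot: [-0.003, -3.141, -0.001]
force: [0.1, 0.3, 0.0]
grip_width: 63.9
grip_force: 0.0
box [244. 143. 316. 211.] 0.63 expect [277.5 178.9]
box [  0. 184.  90. 278.] 0.28 expect [277.5 178.9]
xy [389.5 296.2] arearatio 0.949
tool delta mm [-1.4 -0.3 -0. ]
tcp [388.1 296.5 248.3] [[-1.0, 0.001, -0.0], [0.001, 1.0, 0.001], [0.0, 0.001, -1.0]] t 2.7
```

View pics/w1.png

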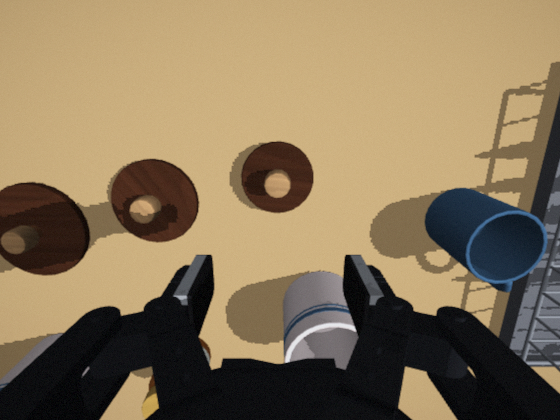

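Wrist view: lid M is at (277,177) with its knob at (277,184). Lids L (155,200) and XL (40,228) are to its left, canister L is at (320,315) and the mug at (490,235). Next I'll survey the canisters with the wrist camera, from L to XL to S to M.

```bash
python3 -m crank '[[[-0.9,0.24,-0.32,0,0,0],[-0.9,0.24,-0.32,0,0,0],[-0.9,0.24,-0.32,0,0,0],[-0.9,0.24,-0.32,0,0,0],[-0.9,0.24,-0.32,0,0,0],[-0.9,0.24,-0.32,0,0,0],[-0.9,0.24,-0.32,0,0,0],[-0.9,0.24,-0.32,0,0,0],[-0.9,0.24,-0.32,0,0,0],[0,0,0,0,0,0],[0,0,0,0,0,0]]]'
python3 -c "
from h import *
wl('c','l',(567,355),'w2.png')"
python3 -m crank '[[[-0.34,-1,0,0,0,0],[-0.34,-1,0,0,0,0],[-0.34,-1,0,0,0,0],[-0.34,-1,0,0,0,0],[-0.34,-1,0,0,0,0],[-0.34,-1,0,0,0,0],[-0.34,-1,0,0,0,0],[-0.34,-1,0,0,0,0],[-0.34,-1,0,0,0,0],[-0.34,-1,0,0,0,0],[-0.34,-1,0,0,0,0],[-0.34,-1,0,0,0,0],[-0.34,-1,0,0,0,0],[-0.34,-1,0,0,0,0],[0,0,0,0,0,0],[0,0,0,0,0,0]]]'
python3 -c "
from h import *
wl('c','xl',(674,-8),'w3.png')"
python3 -m crank '[[[0,-1,0,0,0,0],[0,-1,0,0,0,0],[0,-1,0,0,0,0],[0,-1,0,0,0,0],[0,-1,0,0,0,0],[0,-1,0,0,0,0],[0,-1,0,0,0,0],[0,0,0,0,0,0],[0,0,0,0,0,0]]]'
python3 -c "
from h import *
wl('c','s',(660,-182),'w4.png')"
python3 -m crank '[[[0.75,-1,0,0,0,0],[0.75,-1,0,0,0,0],[0.75,-1,0,0,0,0],[0.75,-1,0,0,0,0],[0.75,-1,0,0,0,0],[0.75,-1,0,0,0,0],[0.75,-1,0,0,0,0],[0,0,0,0,0,0],[0,0,0,0,0,0]]]'
python3 -c "
from h import *
wl('c','m',(543,-346),'w5.png')
ims=[cv2.imread(f'pics/w{i}.png') for i in (2,3,4,5)]
cv2.imwrite('pics/m1.png',cv2.resize(np.vstack([np.hstack(ims[:2]),np.hstack(ims[2:])]),(800,600)))"
```

```text
time: 3.85
tcp_pos: [590.0, 351.2, 319.5]
tool_rot: [0.002, -3.14, 0.001]
force: [-0.1, 0.7, -0.2]
grip_width: 64.1
grip_force: 0.0
box [230. 108. 328. 206.] 0.59 expect [280.6 151. ]
xy [569.1 353.7] arearatio 1.005
tool delta mm [20.5  2.8  0. ]
tcp [589.6 350.9 319.7] [[-1.0, -0.001, -0.002], [-0.001, 1.0, -0.001], [0.002, -0.001, -1.0]] t 3.9
time: 5.55
tcp_pos: [709.0, 0.4, 320.2]
tool_rot: [-0.001, -3.141, -0.001]
force: [0.0, -0.1, -0.4]
grip_width: 64.2
grip_force: 0.0
box [214.  94. 327. 207.] 0.82 expect [271.1 141.6]
box [429. 166. 560. 281.] 0.73 expect [271.1 141.6]
box [  1. 123.  91. 231.] 0.63 expect [271.1 141.6]
xy [676.5  -7.8] arearatio 0.992
tool delta mm [32.5 -8.8  0. ]
tcp [709.    1.  320.4] [[-1.0, -0.0, -0.001], [-0.0, 1.0, 0.001], [0.001, 0.001, -1.0]] t 5.6
time: 6.55
tcp_pos: [709.6, -173.8, 320.4]
tool_rot: [0.0, -3.142, -0.002]
force: [0.3, 0.6, 0.4]
grip_width: 63.9
grip_force: 0.0
box [242. 105. 300. 167.] 0.82 expect [271.1 130. ]
box [ 59.   0. 176.  70.] 0.8 expect [271.1 130. ]
xy [ 660.9 -181.5] arearatio 1.01
tool delta mm [48.8 -8.2 -0. ]
tcp [ 709.7 -173.2  320.5] [[-1.0, -0.001, 0.0], [-0.001, 1.0, 0.001], [-0.0, 0.001, -1.0]] t 6.6
time: 7.55
tcp_pos: [578.6, -349.0, 320.6]
tool_rot: [0.0, 3.141, 0.001]
force: [0.1, 0.5, -0.1]
grip_width: 63.9
grip_force: 0.0
box [366. 198. 440. 268.] 0.95 expect [279.8 140.7]
box [245. 107. 318. 183.] 0.58 expect [279.8 140.7]
xy [ 543.8 -344.8] arearatio 0.986
tool delta mm [35.2  3.8 -0. ]
tcp [ 579.  -348.5  320.5] [[-1.0, -0.001, 0.001], [-0.001, 1.0, 0.001], [-0.001, 0.001, -1.0]] t 7.6
```

View pics/m1.png

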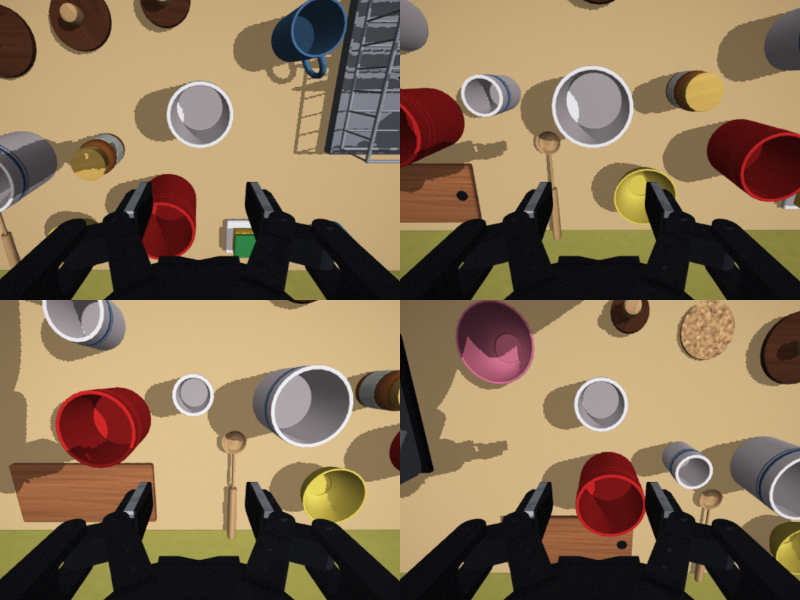

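The four crops show the white canisters empty and as sized: L at (200,115) in its tile, XL (192,105), S (193,95) and M (201,104). Their red neighbours are distinct from them. Next is lid S.

```bash
python3 -m crank '[[[0.9,0.26,0.5,0,0,0],[0.9,0.26,0.5,0,0,0],[0.9,0.26,0.5,0,0,0],[0.9,0.26,0.5,0,0,0],[0.9,0.26,0.5,0,0,0],[0.9,0.26,0.5,0,0,0],[0.9,0.26,0.5,0,0,0],[0.9,0.26,0.5,0,0,0],[0,0,0,0,0,0],[0,0,0,0,0,0]]]'
python3 -c "
from h import *
wl('l','s',(395,-295.5),'w6.png')"
```

```text
time: 8.65
tcp_pos: [399.5, -297.3, 220.8]
tool_rot: [-0.001, 3.14, -0.001]
force: [-0.1, -0.2, 0.1]
grip_width: 64.1
grip_force: 0.0
box [252. 152. 313. 209.] 0.97 expect [279.5 180.4]
box [340. 347. 411. 416.] 0.67 expect [279.5 180.4]
xy [ 396.4 -295.3] arearatio 0.966
tool delta mm [ 3.7  2.5 -0. ]
tcp [ 400.1 -297.8  221.1] [[-1.0, -0.001, 0.002], [-0.001, 1.0, -0.001], [-0.002, -0.001, -1.0]] t 8.7
```

View pics/w6.png

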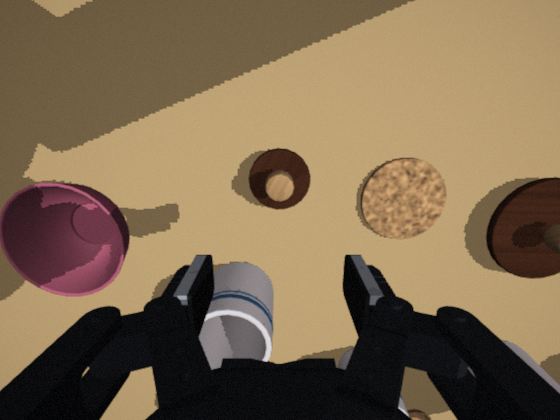

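```bash
python3 -m crank '[[[0.14,0.09,1,0,0,0],[0,0,1,0,0,0],[0,0,1,0,0,0],[0,0,1,0,0,0],[0,0,1,0,0,0],[0,0,1,0,0,0],[0,0,0.5,0,0,0],[0,0,0.5,0,0,0],[0,0,0,0,0,0],[0,0,0,0,0,0]]]'
python3 -m crank '[[[0,0,0,0,0,0],[0,0,0,0,0,0],[0,0,0,0,0,0],[0,0,0,0,0,0],[0,0,0,0,0,0],[0,0,0,0,0,0],[0,0,0,0,0,0],[0,0,0,0,0,0]]]' 1 40
python3 -m crank '[[[0,0,-0.3,0,0,0],[0,0,-0.6,0,0,0],[0,0,-1,0,0,0],[0,0,-1,0,0,0],[0,0,-1,0,0,0],[0,0,-1,0,0,0],[0,0,-1,0,0,0],[0,0,-1,0,0,0],[0,0,-0.5,0,0,0],[0,0,0,0,0,0],[0,0,0,0,0,0]]]'
```

```text
time: 9.75
tcp_pos: [396.1, -295.9, 45.5]
tool_rot: [-0.0, 3.141, -0.001]
force: [0.1, -0.1, -0.8]
grip_width: 63.9
grip_force: 0.0
time: 10.55
tcp_pos: [395.5, -295.8, 46.1]
tool_rot: [0.001, 3.14, -0.001]
force: [0.1, 0.2, 6.7]
grip_width: 28.2
grip_force: 39.3
time: 11.65
tcp_pos: [394.5, -295.2, 229.9]
tool_rot: [-0.0, -3.141, -0.001]
force: [0.3, -0.2, -1.9]
grip_width: 27.9
grip_force: 39.5
```

```bash
python3 -m crank '[[[-0.88,0.38,0,0,0,0],[-0.88,0.38,0,0,0,0],[-0.88,0.38,0,0,0,0],[-0.88,0.38,0,0,0,0],[-0.89,0.38,0,0,0,0],[-0.89,0.38,0,0,0,0],[-0.89,0.38,0,0,0,0],[-0.89,0.38,0,0,0,0],[-0.89,0.38,0,0,0,0],[-0.89,0.38,0,0,0,0],[-0.89,0.38,0,0,0,0],[-0.88,0.38,0,0,0,0],[0,0,0.8,0,0,0],[0,0,0.8,0,0,0],[0,0,0.8,0,0,0],[0,0,0.8,0,0,0],[0,0,0,0,0,0],[0,0,0,0,0,0]]]'
python3 -c "
from h import *
s=[robot.get_state()['tcp_pos']];c=cam('wrist','w7.png')
for i in range(3): s.append(robot.get_state()['tcp_pos']); cam('wrist')
s=np.mean(s,0);print(s)
im=c['pixels'].copy()
for (x,y,r,z) in [(661,-181.5,33,90),(s[0]+.6,s[1],33,s[2]-22),(s[0]+.6,s[1],18,s[2]-46)]:
    cv2.polylines(im,[np.array([proj(c,p) for p in ring(x,y,r,z)]).astype(np.int32)],1,(0,255,0) if z==90 else (255,255,0))
cv2.imwrite('pics/w7o.png',im[:,:,::-1])"
```

```text
time: 13.45
tcp_pos: [660.3, -181.4, 149.2]
tool_rot: [-0.0, -3.139, -0.001]
force: [0.8, 0.2, -0.1]
grip_width: 27.4
grip_force: 39.5
[ 660.91493656 -181.63573527  150.51917579]
```

View pics/w7o.png

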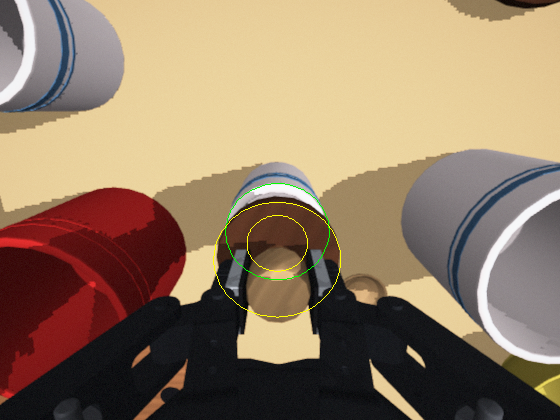

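Overlay: the green rim model sits on canister S's rim at about (277,230), and the lid disc model matches the held lid. I'll lower it gently.

```bash
python3 -m crank '[[[0,0,0.2,0,0,0],[0,0,0.2,0,0,0],[0,0,0.2,0,0,0],[0,0,0.1,0,0,0],[0,0,0.1,0,0,0],[0,0,0.06,0,0,0],[0,0,0.06,0,0,0],[0,0,0,0,0,0],[0,0,0,0,0,0]]]'
```

```text
time: 14.55
tcp_pos: [660.8, -181.6, 127.4]
tool_rot: [0.0, 3.141, 0.0]
force: [-0.4, -0.8, -0.2]
grip_width: 28.0
grip_force: 39.5
```

```bash
python3 -m crank '[[[0,0,0.04,0,0,0],[0,0,0.04,0,0,0],[0,0,0.04,0,0,0],[0,0,0,0,0,0],[0,0,0,0,0,0]]]'
```

```text
time: 15.05
tcp_pos: [660.7, -181.5, 124.2]
tool_rot: [-0.0, -3.142, -0.0]
force: [-0.4, 0.2, -1.4]
grip_width: 27.8
grip_force: 39.5
```

```bash
python3 -m crank '[[[0,0,0.03,0,0,0],[0,0,0.03,0,0,0],[0,0,0,0,0,0],[0,0,0,0,0,0]]]'
```

```text
time: 15.45
tcp_pos: [660.9, -181.5, 124.1]
tool_rot: [0.001, 3.14, -0.0]
force: [-0.6, 0.5, 6.1]
grip_width: 28.2
grip_force: 40.1
```

```bash
python3 -m crank '[[[0,0,0,0,0,0],[0,0,0,0,0,0],[0,0,0,0,0,0],[0,0,0,0,0,0],[0,0,-0.3,0,0,0],[0,0,-0.6,0,0,0],[0,0,-1,0,0,0],[0,0,-1,0,0,0],[0,0,-1,0,0,0]]]' -0.5
python3 -m crank '[[[0.83,0.74,0,0,0,0],[0.83,0.74,0,0,0,0],[0.83,0.74,0,0,0,0],[0.83,0.74,0,0,0,0],[0.83,0.74,0,0,0,0],[0.83,0.74,0,0,0,0],[0.83,0.74,0,0,0,0],[0.83,0.74,0,0,0,0],[0.83,0.74,0,0,0,0],[0.83,0.74,0,0,0,0],[0,0,0,0,0,0],[0,0,0,0,0,0]]]'
python3 -c "
from h import *
wl('l','xl',(452.7,3.4))
cam('top','t1.png');cam('side','s1.png')
a=cv2.resize(cv2.imread('pics/t1.png')[120:220,280:440],(640,400));b=cv2.resize(cv2.imread('pics/s1.png')[130:240,230:390],(640,400))
cv2.imwrite('pics/m2.png',cv2.resize(np.vstack([a,b]),(480,600)))"
```

```text
time: 16.35
tcp_pos: [660.7, -181.6, 221.8]
tool_rot: [0.0, 3.141, -0.0]
force: [0.2, 0.4, -0.3]
grip_width: 63.9
grip_force: 0.0
time: 17.55
tcp_pos: [453.6, 3.6, 221.1]
tool_rot: [-0.001, 3.139, -0.0]
force: [0.7, 0.1, -0.3]
grip_width: 64.0
grip_force: 0.0
box [220. 128. 332. 238.] 0.63 expect [277.5 183.7]
xy [453.9   2.4] arearatio 0.984
tool delta mm [ 0.1 -0.9 -0. ]
tcp [454.    3.3 221. ] [[-1.0, -0.0, 0.002], [-0.0, 1.0, -0.0], [-0.002, -0.0, -1.0]] t 17.6
```

View pics/m2.png

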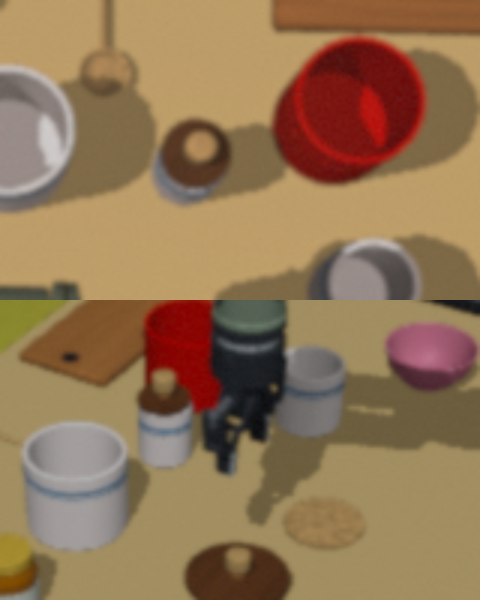

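Lid S is seated: centred in the top crop at (197,155) and level in the side crop at (165,400). Now lid XL.

```bash
python3 -m crank '[[[0,-0.04,1,0,0,0],[0,0,1,0,0,0],[0,0,1,0,0,0],[0,0,1,0,0,0],[0,0,1,0,0,0],[0,0,1,0,0,0],[0,0,0.5,0,0,0],[0,0,0.44,0,0,0],[0,0,0,0,0,0],[0,0,0,0,0,0]]]'
python3 -m crank '[[[0,0,0,0,0,0],[0,0,0,0,0,0],[0,0,0,0,0,0],[0,0,0,0,0,0],[0,0,0,0,0,0],[0,0,0,0,0,0],[0,0,0,0,0,0],[0,0,0,0,0,0]]]' 1 50
python3 -m crank '[[[0,0,-0.3,0,0,0],[0,0,-0.6,0,0,0],[0,0,-1,0,0,0],[0,0,-1,0,0,0],[0,0,-1,0,0,0],[0,0,-1,0,0,0],[0,0,-1,0,0,0],[0,0,-1,0,0,0],[0,0,-0.7,0,0,0],[0,0,0,0,0,0],[0,0,0,0,0,0]]]'
```

```text
time: 18.75
tcp_pos: [453.8, 2.3, 47.0]
tool_rot: [0.001, 3.141, 0.0]
force: [0.4, 0.2, 0.5]
grip_width: 64.0
grip_force: 0.0
time: 19.55
tcp_pos: [453.9, 2.5, 47.7]
tool_rot: [0.0, 3.14, 0.0]
force: [-0.9, -0.6, 5.6]
grip_width: 27.5
grip_force: 49.0
time: 20.65
tcp_pos: [452.7, 2.5, 236.4]
tool_rot: [-0.0, -3.141, -0.0]
force: [-0.8, 0.0, -1.7]
grip_width: 27.4
grip_force: 49.4
```

```bash
python3 -m crank '[[[-0.89,-0.04,0,0,0,0],[-0.89,-0.04,0,0,0,0],[-0.89,-0.04,0,0,0,0],[-0.89,-0.04,0,0,0,0],[-0.89,-0.04,0,0,0,0],[-0.89,-0.04,0,0,0,0],[-0.89,-0.04,0,0,0,0],[-0.89,-0.04,0,0,0,0],[-0.89,-0.04,0,0,0,0],[-0.89,-0.06,0,0,0,0],[0,0,0.58,0,0,0],[0,0,0.58,0,0,0],[0,0,0.58,0,0,0],[0,0,0.58,0,0,0],[0,0,0,0,0,0],[0,0,0,0,0,0]]]'
python3 -c "
from h import *
s=[robot.get_state()['tcp_pos']];c=cam('wrist')
for i in range(3): s.append(robot.get_state()['tcp_pos']); cam('wrist')
s=np.mean(s,0);print(s)
im=c['pixels'].copy()
for (x,y,r,z) in [(676.2,-8,60,120),(s[0],s[1],60,s[2]-23.5),(s[0],s[1],45,s[2]-47.5)]:
    cv2.polylines(im,[np.array([proj(c,p) for p in ring(x,y,r,z)]).astype(np.int32)],1,(0,255,0) if z==120 else (255,255,0))
cv2.imwrite('pics/w8.png',im[:,:,::-1])"
```

```text
time: 22.25
tcp_pos: [675.2, -8.0, 177.4]
tool_rot: [-0.0, -3.139, -0.0]
force: [-0.7, -0.9, -1.7]
grip_width: 27.6
grip_force: 49.4
[675.75733286  -8.05650924 178.57068591]
```

View pics/w8.png

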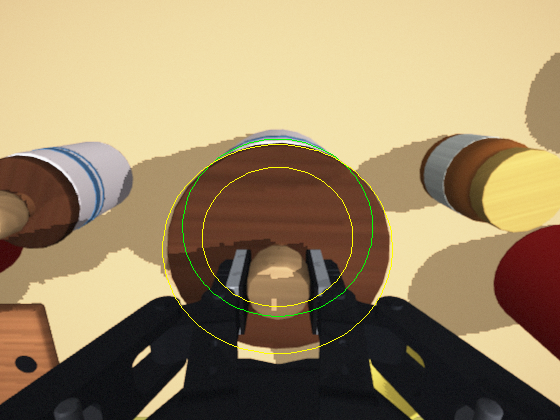

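The XL lid disc at (277,245) agrees with its outline and sits over the canister rim (green). Lowering.

```bash
python3 -m crank '[[[0,0,0.2,0,0,0],[0,0,0.2,0,0,0],[0,0,0.1,0,0,0],[0,0,0.1,0,0,0],[0,0,0.1,0,0,0],[0,0,0.06,0,0,0],[0,0,0.06,0,0,0],[0,0,0,0,0,0],[0,0,0,0,0,0]]]'
python3 -m crank '[[[0,0,0.04,0,0,0],[0,0,0.04,0,0,0],[0,0,0,0,0,0],[0,0,0,0,0,0]]]'
```

```text
time: 23.35
tcp_pos: [675.8, -8.1, 158.4]
tool_rot: [0.0, 3.141, 0.0]
force: [0.1, -0.6, -1.1]
grip_width: 27.5
grip_force: 49.4
time: 23.75
tcp_pos: [675.8, -8.0, 156.3]
tool_rot: [-0.0, -3.142, -0.0]
force: [0.1, -1.0, -1.9]
grip_width: 27.7
grip_force: 49.4
```

```bash
python3 -m crank '[[[0,0,0.03,0,0,0],[0,0,0.03,0,0,0],[0,0,0,0,0,0],[0,0,0,0,0,0]]]'
```

```text
time: 24.15
tcp_pos: [675.9, -8.1, 155.8]
tool_rot: [0.0, 3.141, 0.0]
force: [-2.5, -0.3, 5.2]
grip_width: 27.9
grip_force: 49.9
```

```bash
python3 -m crank '[[[0,0,0,0,0,0],[0,0,0,0,0,0],[0,0,0,0,0,0],[0,0,0,0,0,0],[0,0,-0.3,0,0,0],[0,0,-0.6,0,0,0],[0,0,-1,0,0,0],[0,0,-0.8,0,0,0]]]' -0.5
python3 -m crank '[[[0.87,0.53,0,0,0,0],[0.87,0.53,0,0,0,0],[0.87,0.53,0,0,0,0],[0.87,0.53,0,0,0,0],[0.87,0.53,0,0,0,0],[0.87,0.53,0,0,0,0],[0.87,0.53,0,0,0,0],[0.87,0.53,0,0,0,0],[0.87,0.53,0,0,0,0],[0.87,0.53,0,0,0,0],[0.87,0.53,0,0,0,0],[0.87,0.53,0,0,0,0],[0,0,0,0,0,0],[0,0,0,0,0,0]]]'
python3 -c "
from h import *
wl('l','l',(415.4,150.5))"
```

```text
time: 24.95
tcp_pos: [676.1, -8.1, 224.0]
tool_rot: [0.0, 3.14, 0.0]
force: [-0.0, -0.2, -0.2]
grip_width: 64.2
grip_force: 0.0
time: 26.35
tcp_pos: [415.1, 151.2, 223.0]
tool_rot: [-0.001, 3.14, 0.001]
force: [-0.2, -0.2, 0.1]
grip_width: 64.2
grip_force: 0.0
box [228. 139. 330. 228.] 0.68 expect [276.9 184.3]
xy [417.5 150.5] arearatio 0.981
tool delta mm [-1.9 -0.5  0. ]
tcp [415.6 151.  222.9] [[-1.0, -0.0, 0.002], [-0.0, 1.0, 0.0], [-0.002, 0.0, -1.0]] t 26.4
```

```bash
python3 -m crank '[[[-0.08,-0.03,1,0,0,0],[0,0,1,0,0,0],[0,0,1,0,0,0],[0,0,1,0,0,0],[0,0,1,0,0,0],[0,0,1,0,0,0],[0,0,0.5,0,0,0],[0,0,0.52,0,0,0],[0,0,0,0,0,0],[0,0,0,0,0,0]]]'
python3 -m crank '[[[0,0,0,0,0,0],[0,0,0,0,0,0],[0,0,0,0,0,0],[0,0,0,0,0,0],[0,0,0,0,0,0],[0,0,0,0,0,0],[0,0,0,0,0,0],[0,0,0,0,0,0]]]' 1 50
python3 -m crank '[[[0,0,-0.3,0,0,0],[0,0,-0.6,0,0,0],[0,0,-1,0,0,0],[0,0,-1,0,0,0],[0,0,-1,0,0,0],[0,0,-1,0,0,0],[0,0,-1,0,0,0],[0,0,-1,0,0,0],[0,0,-0.3,0,0,0],[0,0,0,0,0,0],[0,0,0,0,0,0]]]'
```

```text
time: 27.45
tcp_pos: [417.6, 150.1, 46.8]
tool_rot: [0.002, 3.142, 0.0]
force: [0.1, 0.5, 0.1]
grip_width: 64.0
grip_force: 0.0
time: 28.25
tcp_pos: [417.4, 150.4, 47.6]
tool_rot: [0.0, 3.14, 0.001]
force: [0.1, -1.6, 6.1]
grip_width: 27.9
grip_force: 49.2
time: 29.35
tcp_pos: [416.0, 150.0, 225.7]
tool_rot: [-0.0, -3.139, 0.001]
force: [-1.0, 0.3, -2.2]
grip_width: 27.5
grip_force: 49.3
```

```bash
python3 -m crank '[[[-0.67,0.9,0,0,0,0],[-0.67,0.9,0,0,0,0],[-0.67,0.91,0,0,0,0],[-0.67,0.91,0,0,0,0],[-0.68,0.91,0,0,0,0],[-0.67,0.91,0,0,0,0],[-0.67,0.9,0,0,0,0],[-0.68,0.9,0,0,0,0],[-0.67,0.9,0,0,0,0],[0,0,0.58,0,0,0],[0,0,0.58,0,0,0],[0,0,0.58,0,0,0],[0,0,0.58,0,0,0],[0,0,0,0,0,0],[0,0,0,0,0,0]]]'
python3 -c "
from h import *
s=[robot.get_state()['tcp_pos']];c=cam('wrist')
for i in range(3): s.append(robot.get_state()['tcp_pos']); cam('wrist')
s=np.mean(s,0);print(s)
im=c['pixels'].copy()
for (x,y,r,z) in [(568.8,353.9,51,110),(s[0],s[1],51,s[2]-23.5),(s[0],s[1],36,s[2]-47.5)]:
    cv2.polylines(im,[np.array([proj(c,p) for p in ring(x,y,r,z)]).astype(np.int32)],1,(0,255,0) if z==110 else (255,255,0))
cv2.imwrite('pics/w9.png',im[:,:,::-1])"
```

```text
time: 30.85
tcp_pos: [567.7, 353.4, 167.4]
tool_rot: [-0.0, -3.139, 0.002]
force: [0.6, -0.2, -1.2]
grip_width: 27.5
grip_force: 49.5
[568.13452512 353.72406791 168.56592898]
```

View pics/w9.png

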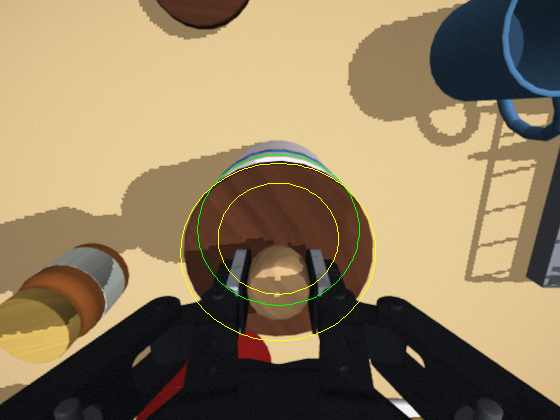

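Lid L is over canister L, with the rim at (278,155) matching the green outline. Lowering by 22 mm or so.

```bash
python3 -m crank '[[[0,0,0.2,0,0,0],[0,0,0.2,0,0,0],[0,0,0.1,0,0,0],[0,0,0.1,0,0,0],[0,0,0.1,0,0,0],[0,0,0.06,0,0,0],[0,0,0.06,0,0,0],[0,0,0.04,0,0,0],[0,0,0,0,0,0],[0,0,0,0,0,0]]]'
python3 -m crank '[[[0,0,0.04,0,0,0],[0,0,0.03,0,0,0],[0,0,0,0,0,0],[0,0,0,0,0,0]]]'
```

```text
time: 32.05
tcp_pos: [568.2, 353.8, 147.4]
tool_rot: [0.0, 3.141, 0.0]
force: [-0.3, -0.5, -1.5]
grip_width: 27.6
grip_force: 49.5
time: 32.45
tcp_pos: [568.1, 353.7, 145.8]
tool_rot: [0.0, 3.141, 0.0]
force: [-0.5, -1.0, -0.3]
grip_width: 27.8
grip_force: 49.7
```

```bash
python3 -m crank '[[[0,0,0.03,0,0,0],[0,0,0.02,0,0,0],[0,0,0,0,0,0],[0,0,0,0,0,0]]]'
```

```text
time: 32.85
tcp_pos: [568.2, 353.7, 145.7]
tool_rot: [0.0, 3.141, 0.001]
force: [-1.7, -1.3, 6.2]
grip_width: 27.5
grip_force: 50.1
```

```bash
python3 -m crank '[[[0,0,0,0,0,0],[0,0,0,0,0,0],[0,0,0,0,0,0],[0,0,0,0,0,0],[0,0,-0.3,0,0,0],[0,0,-0.6,0,0,0],[0,0,-1,0,0,0],[0,0,-1,0,0,0],[0,0,-0.2,0,0,0]]]' -0.5
python3 -m crank '[[[0.89,-0.29,0,0,0,0],[0.89,-0.29,0,0,0,0],[0.89,-0.29,0,0,0,0],[0.89,-0.29,0,0,0,0],[0.89,-0.29,0,0,0,0],[0.89,-0.29,0,0,0,0],[0.89,-0.29,0,0,0,0],[0.89,-0.29,0,0,0,0],[0,0,0,0,0,0],[0,0,0,0,0,0]]]'
python3 -c "
from h import *
wl('l','m',(389.5,296.2))"
```

```text
time: 33.75
tcp_pos: [569.5, 354.5, 225.8]
tool_rot: [0.0, 3.135, 0.006]
force: [-0.3, 0.3, 0.5]
grip_width: 63.5
grip_force: 0.0
time: 34.75
tcp_pos: [390.2, 295.9, 221.8]
tool_rot: [-0.0, 3.141, 0.001]
force: [-0.2, -0.3, 0.5]
grip_width: 64.0
grip_force: 0.0
box [243. 143. 316. 218.] 0.96 expect [277.9 183.9]
xy [389.2 296. ] arearatio 0.952
tool delta mm [ 1.5 -0.1 -0. ]
tcp [390.7 296.1 221.8] [[-1.0, 0.0, 0.001], [0.0, 1.0, 0.001], [-0.001, 0.001, -1.0]] t 34.8
```

Move +1 mm in tool x, then down 174.3 mm.

```bash
python3 -m crank '[[[0.05,0,1,0,0,0],[0,0,1,0,0,0],[0,0,1,0,0,0],[0,0,1,0,0,0],[0,0,1,0,0,0],[0,0,1,0,0,0],[0,0,0.5,0,0,0],[0,0,0.47,0,0,0],[0,0,0,0,0,0],[0,0,0,0,0,0]]]'
python3 -m crank '[[[0,0,0,0,0,0],[0,0,0,0,0,0],[0,0,0,0,0,0],[0,0,0,0,0,0],[0,0,0,0,0,0],[0,0,0,0,0,0],[0,0,0,0,0,0],[0,0,0,0,0,0]]]' 1 50
python3 -m crank '[[[0,0,-0.3,0,0,0],[0,0,-0.6,0,0,0],[0,0,-1,0,0,0],[0,0,-1,0,0,0],[0,0,-1,0,0,0],[0,0,-1,0,0,0],[0,0,-1,0,0,0],[0,0,-1,0,0,0],[0,0,-1,0,0,0],[0,0,-0.8,0,0,0],[0,0,0,0,0,0],[0,0,0,0,0,0]]]'
```

```text
time: 35.85
tcp_pos: [389.5, 296.1, 47.6]
tool_rot: [0.001, 3.141, 0.001]
force: [0.1, 0.0, -0.2]
grip_width: 64.0
grip_force: 0.0
time: 36.65
tcp_pos: [389.4, 296.2, 48.5]
tool_rot: [0.0, 3.14, 0.002]
force: [-1.0, -0.2, 6.0]
grip_width: 27.7
grip_force: 49.2
time: 37.85
tcp_pos: [388.4, 295.5, 264.6]
tool_rot: [-0.0, -3.141, 0.0]
force: [-0.0, 0.2, -1.5]
grip_width: 27.5
grip_force: 49.3
```

```bash
python3 -m crank '[[[-0.23,-0.95,0,0,0,0],[-0.23,-0.95,0,0,0,0],[-0.23,-0.95,0,0,0,0],[-0.23,-0.95,0,0,0,0],[-0.23,-0.95,0,0,0,0],[-0.23,-0.95,0,0,0,0],[-0.23,-0.95,0,0,0,0],[-0.23,-0.95,0,0,0,0],[-0.23,-0.95,0,0,0,0],[-0.23,-0.95,0,0,0,0],[-0.23,-0.95,0,0,0,0],[-0.23,-0.95,0,0,0,0],[-0.23,-0.95,0,0,0,0],[-0.23,-0.95,0,0,0,0]]]'
python3 -m crank '[[[-0.23,-0.95,0,0,0,0],[-0.23,-0.95,0,0,0,0],[-0.23,-0.95,0,0,0,0],[-0.23,-0.95,0,0,0,0],[-0.23,-0.95,0,0,0,0],[-0.23,-0.95,0,0,0,0],[-0.23,-0.95,0,0,0,0],[-0.23,-0.95,0,0,0,0],[-0.23,-0.95,0,0,0,0],[-0.23,-0.95,0,0,0,0],[-0.23,-0.95,0,0,0,0],[-0.22,-0.95,0,0,0,0],[-0.22,-0.95,0,0,0,0],[0,0,0,0,0,0],[0,0,0,0,0,0]]]'
```

```text
time: 39.25
tcp_pos: [468.3, -37.6, 263.1]
tool_rot: [-0.0, -3.138, -0.001]
force: [1.4, 0.1, -1.8]
grip_width: 27.4
grip_force: 49.4
time: 40.75
tcp_pos: [542.7, -345.3, 262.8]
tool_rot: [-0.002, -3.138, -0.004]
force: [0.1, 0.5, -1.1]
grip_width: 27.4
grip_force: 49.4
```

```bash
python3 -m crank '[[[0,0,0.84,0,0,0],[0,0,0.84,0,0,0],[0,0,0.84,0,0,0],[0,0,0.84,0,0,0],[0,0,0.84,0,0,0],[0,0,0,0,0,0],[0,0,0,0,0,0]]]'
python3 -c "
from h import *
s=[robot.get_state()['tcp_pos']];c=cam('wrist')
for i in range(3): s.append(robot.get_state()['tcp_pos']); cam('wrist')
s=np.mean(s,0);print(s)
im=c['pixels'].copy()
for (x,y,r,z) in [(543.9,-345.1,42,100),(s[0],s[1],42,s[2]-24),(s[0],s[1],27,s[2]-48)]:
    cv2.polylines(im,[np.array([proj(c,p) for p in ring(x,y,r,z)]).astype(np.int32)],1,(0,255,0) if z==100 else (255,255,0))
cv2.imwrite('pics/w10.png',im[:,:,::-1])"
```

```text
time: 41.45
tcp_pos: [543.3, -344.7, 159.9]
tool_rot: [0.001, -3.141, -0.001]
force: [0.2, -0.6, -0.9]
grip_width: 27.5
grip_force: 49.5
[ 543.78509568 -345.22735038  160.92289618]
```

View pics/w10.png

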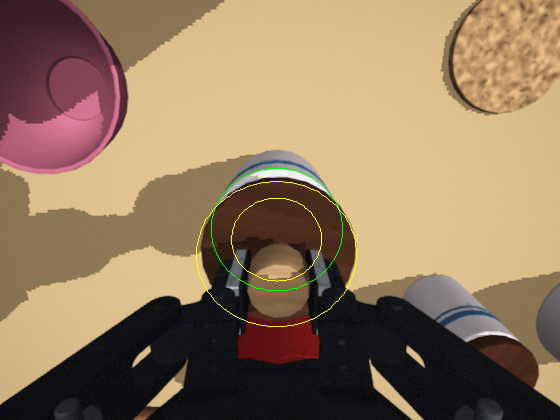

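Lid M is centred on canister M's rim at (277,175). Lowering from 160.9 to about 138.

```bash
python3 -m crank '[[[0,0,0.2,0,0,0],[0,0,0.2,0,0,0],[0,0,0.1,0,0,0],[0,0,0.1,0,0,0],[0,0,0.1,0,0,0],[0,0,0.08,0,0,0],[0,0,0.06,0,0,0],[0,0,0.06,0,0,0],[0,0,0,0,0,0],[0,0,0,0,0,0]]]'
python3 -m crank '[[[0,0,0.04,0,0,0],[0,0,0.03,0,0,0],[0,0,0,0,0,0],[0,0,0,0,0,0]]]'
```

```text
time: 42.65
tcp_pos: [543.4, -345.5, 137.6]
tool_rot: [0.0, 3.141, 0.0]
force: [0.8, 0.6, -0.2]
grip_width: 27.8
grip_force: 49.5
time: 43.05
tcp_pos: [543.6, -345.6, 136.5]
tool_rot: [0.0, 3.141, -0.001]
force: [-1.4, -0.2, 4.7]
grip_width: 27.5
grip_force: 49.9
```

```bash
python3 -m crank '[[[0,0,0,0,0,0],[0,0,0,0,0,0],[0,0,0,0,0,0],[0,0,0,0,0,0],[0,0,-0.3,0,0,0],[0,0,-0.6,0,0,0],[0,0,-1,0,0,0],[0,0,-1,0,0,0],[0,0,-1,0,0,0],[0.8,0,-0.5,0,0,0],[0.8,0,-0.5,0,0,0],[0.8,0,0,0,0,0],[0.8,0,0,0,0,0],[0.8,0,0,0,0,0],[0.8,0,0,0,0,0],[0,0,0,0,0,0],[0,0,0,0,0,0]]]' -0.5
python3 -c "
from h import *
c=cam('top','t2.png');cam('side','s2.png')
a=cv2.imread('pics/t2.png')[120:240,120:440];b=cv2.imread('pics/s2.png')[130:320,180:380]
for i in [(676.2,-8,60,120),(568.8,353.9,51,110),(543.9,-345.1,42,100),(661,-181.5,33,90)]: print(i,[proj(c,(i[0],i[1],z)) for z in (i[3]+46,)])
a=cv2.resize(a,(800,300),interpolation=cv2.INTER_CUBIC);b=cv2.resize(b,(315,300),interpolation=cv2.INTER_CUBIC)
o=np.zeros((600,800,3),np.uint8);o[:300]=a;o[300:,:315]=b;b2=cv2.imread('pics/s2.png')[130:220,260:380];o[300:,320:720]=cv2.resize(b2,(400,300),interpolation=cv2.INTER_CUBIC)
cv2.imwrite('pics/m3.png',o)"
```

```text
time: 44.75
tcp_pos: [423.8, -345.7, 259.0]
tool_rot: [0.001, 3.14, -0.001]
force: [-0.4, 0.3, 0.1]
grip_width: 64.2
grip_force: 0.0
(676.2, -8, 60, 120) [array([282.5, 158.6])]
(568.8, 353.9, 51, 110) [array([144. , 196.8])]
(543.9, -345.1, 42, 100) [array([409.3, 212. ])]
(661, -181.5, 33, 90) [array([346.9, 167.8])]
```

View pics/m3.png

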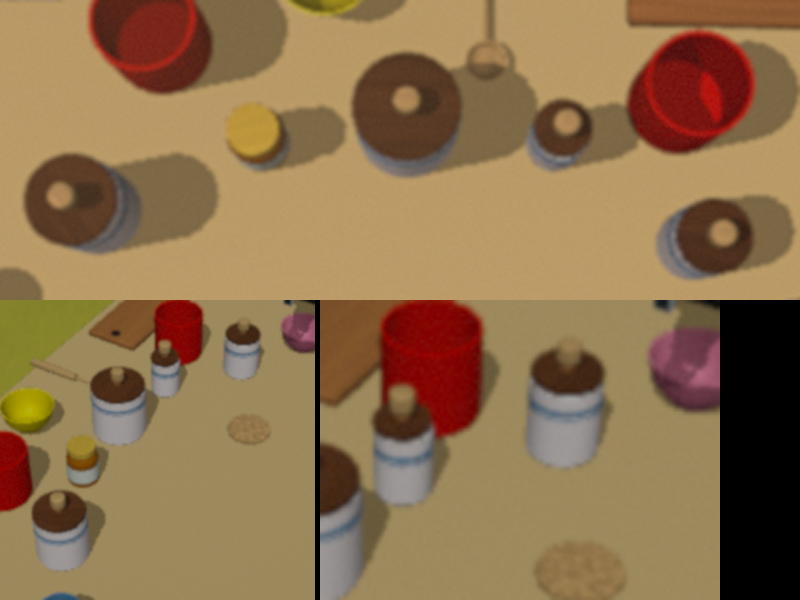

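All four lids sit centred and level on their canisters: XL (407,110), L (72,198), M (714,235) and S (562,127) in the top crop. The jam jar at (255,130) has not moved.

```bash
python3 -c "
from rig import robot
print(robot.job_done())"
```

```text
the job is handed in; nothing more can be done
None
```

All four lids are back on their own canisters, set down gently and level in the final pictures. The job is handed in at about 45 s, with no move touching the jam jar, mug or red look-alikes.

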